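# Hand the workshop timer on to the next group and wind it up

## Robot

A 6-joint arm with a two-finger parallel gripper is mounted at the origin on the work surface. World frame = base frame: x ahead of the robot, y to its left, z up, the work surface at z = 0. Lengths are in m, angles in rad, forces in N, time in s.
With the tool pointing down it reaches from about 0.25 to 0.725 m from the base axis. Payload 4 kg.
Tool frame: the origin (TCP) lies midway between the tips of the shut fingers; the grasp point (between the pads) lies 19 mm behind it (bot.grip_depth is the distance from the TCP to the grasp point, in m); z points along the fingers, y is the line along which they close (so a half turn about z gives the same grasp; the last joint's range is limited). The gripper opens to 85 mm and grips with 20 to 120 N. Pads are 22 mm wide; open, the fingers measure 114 mm over their backs; the gripper's body (76 mm by 85 mm) begins 54 mm behind the grasp point. The pads swing forward as they close: fully open they stand 13 mm farther back than shut.
Start: joints at [1.261, 0.241, 0.005, 1.335, 0, 1.571], TCP at [0.152, 0.476, 0.231] pointing down, gripper open.
Joint ranges: [-2.72, 2.72], [-1.05, 1.87], [-1.09, 1.28], [-1.99, 2.15], [-1.42, 1.44], [-3.14, 3.14]. Speed limits (rad/s): [2.79, 2.79, 3.14, 3.14, 3.14, 3.14].

## Interface

Orientations are given as a unit quaternion [x, y, z, w].
In Python, from workcell import bot gives the robot as it stands.
- The arm moves only by the shell command python3 -m creep 'ROWS'. ROWS is JSON, one flat list of numbers, 5 for each row, row after row: the shift along the world's x, y, z in m, then the turn about the world's z in rad, then the finger opening in m, from 0 to 0.0854. In form: [x, y, z, twist, claw, x, y, z, twist, claw, ...]. A call has 1 to 10 rows; each row is the pose to reach, as a shift and turn from the pose commanded when the call began; what a row does not reach only later rows make up. A row lasts 1/12 s, in which the tool goes at most 41.7 mm and 7.16 degrees, less where a joint would pass 70% of its speed; a pose out of reach is approached as far as the arm can. A call with a gripper value outside its range is refused whole. The fingers move at their own pace and stop on an object; the grip force is fixed at half the most. Time passes only in rows, so rows that repeat a pose let the fingers close. It gives the time, the measured TCP pose, the force, the opening and the grip force at its end, in the units of the state.
- bot.get_obs(): the state, without advancing time (a new reading comes with each control period).
- bot.camera(name): name is "scene" or "top"; returns a dict with "pixels" (420x560x3 uint8, red, green, blue), "camera_matrix" (3x3 intrinsics, pixels), "extrinsics" (4x4, takes a point from world to camera coordinates). Camera axes: x right, y down, z forward; pixel columns grow to the right and rows downward; lengths in m; the calibration is good to about 2 mm. A picture is of the moment at which its call begins. There is no depth.
- bot.job_done(): hands the job in; it is judged then, once.
Trained networks look in the newest picture that a camera, given by its name, has taken for a name from the list of things; names that differ only in an ending like _2 or _b are one class to them, and where a whole thing is asked for, a point or a joint stands for the part that bears it (a point fixed in the world has none). Each returns a list of dicts, best first, with "score" (0 to 1); they miss things now and then, are a little off and sometimes report something else, mostly with a low value. They report only what shows in the picture. A call takes as long as a camera call. They do not tell look-alikes from the thing itself.
- bot.look_for(camera, thing): "centre" ([column, row] as shares, 0 to 1, of the picture: columns of its width, rows of its height, amid what is visible of it).
- bot.place_of(camera, thing): "centre" ([column, row] as shares, 0 to 1, of the picture: columns of its width, rows of its height: a listed point, or the origin of a listed thing).
The state is a dict: "clock": time; "joint_pos": joint angles; "joint_vel": joint speeds; "tau": joint torques, N m; "eef_pos": TCP position; "tool_rot": TCP orientation; "ft_force": force on the tool from outside, world axes, zero at the start; "ft_torque": the same for the moment, N m; "grip_width": finger opening in m; "grasp_force": force on a finger pad.
Only numpy, scipy, OpenCV 4.12 (cv2) and the standard library are available. Lean on these libraries where they do the work, as an engineer would, in place of code of your own. Each camera call takes 0.05 s, during which the arm holds its last target. There are 200 camera calls.

## Task

Start the next round of the workshop: slide the heavy timer along the table from the green card to the yellow card, without lifting or tipping it, so that it stands wholly inside the blue disc. Then wind its blue knob until the black pointer's tip is on the red mark. Do not shove aside the pen pot or the other things on the table.

Things in the scene. Friction and masses are not known exactly. Their poses are not given: they have to be found in the camera images.
- timer: The workshop timer: a heavy white upright cylinder, 62 mm diameter (63 mm at its trim rings), 46 mm tall to its white dial, about 0.75 kg, with a blue winding knob and a black pointer on top (70 mm tall over the knob). It starts standing on the green card. Origin at the centre of its underside, z up, x towards the dial's zero tick.
- timer_knob (a joint): The blue winding knob on the timer's axis, in rad: 0 to 4.4, grows clockwise seen from above. It is geared to the pointer: the pointer turns the same way by half the knob's angle. The pointer lies on the red mark at 3.0. It turns lightly and stays where it is left.
- knob_grip (a point): Middle of the knob's upright grip bar, 60.5 mm above the timer's underside. The bar is 26 mm long along this frame's x, 9 mm thick along its y, and stands from 50 to 71 mm above the timer's underside (4 to 25 mm above the dial).
- pointer_tip (a point): Tip of the black pointer that lies just over the dial, 24 mm from the timer's axis, 48 mm above its underside.
- mark (a point): Middle of the inner end of the red mark on the dial's rim, 24 mm from the timer's axis, 48 mm above its underside; the mark is 6 mm wide around the rim. It is fixed to the timer's body.
- card_green: Round light green paper card flat on the table, 170 mm diameter, under 1 mm thick, does not move and does not obstruct sliding; origin at its centre. The timer starts on it.
- card_yellow: Round yellow paper card flat on the table, 170 mm diameter, with a light blue disc of 90 mm diameter in its middle, under 1 mm thick, does not move and does not obstruct sliding; origin at the centre of the blue disc.
- card_orange: Round orange paper card flat on the table, 170 mm diameter, under 1 mm thick, does not move; origin at its centre. Another group's place, with the glue stick standing on its far edge.
- marker_pot: Dark steel pen pot, 76 mm diameter, rim 100 mm high, filled with felt markers that reach 155 mm high; origin at the centre of its underside. Stays where it is.
- pin_cushion: Red domed pin cushion on a white foot, 62 mm diameter, 39 mm high; origin at the centre of its underside. Stays where it is.
- glue_stick: Yellow and green glue stick standing on the orange card, 27 mm diameter, 95 mm tall; origin at the centre of its underside. Stays where it is.
- tape_roll: Amber roll of tape lying flat, 90 mm diameter, 20 mm high; origin at the centre of its underside. Stays where it is.
- stapler: Blue and black stapler, 140 mm along its x axis, 36 mm wide, 60 mm high; origin at the centre of its underside. Stays where it is.
- marker_red: White felt marker with a red cap lying flat, 135 mm along its x axis, 17 mm thick; origin at the middle of its underside. Stays where it is.
- marker_blue: White felt marker with a blue cap lying flat, 135 mm along its x axis, 17 mm thick; origin at the middle of its underside. Stays where it is.
Not all that is in view belongs to the job. What is shaped like the timer but brown or pink is not meant.

How it is judged:
By the outcome, as a careful person would: the job done as asked, in the order asked, and still so for the second after the job is handed in, with the robot touching nothing.
It also fails if it takes over 72 s, if anything falls off the work surface, if the arm or the gripper's body presses on something with over 40 N, if the wrist force passes 120 N, or if a joint passes its speed limit or range.

## Working session

There is one attempt and no reset: what is moved stays moved. The work goes in short steps, Python scripts to look and compute and a shell command to move; the robot and the scene stay as the last step left them, time stands still between calls to the robot, and variables do not carry over. Pictures are saved under pics/ and viewed, at most 10 in all, crops included, and the job is handed in when it is done.

```bash
mkdir -p pics
cat > h.py <<'E'
import numpy as np, cv2
from workcell import bot
def take(n):
    return bot.camera(n)
def save(c,f): cv2.imwrite('pics/'+f,cv2.cvtColor(c,cv2.COLOR_RGB2BGR))
def ray(cam,uv,z):
    K=np.array(cam['camera_matrix']);E=np.array(cam['extrinsics']);R,t=E[:3,:3],E[:3,3]
    o=-R.T@t;d=R.T@np.linalg.solve(K,[uv[0],uv[1],1]);return o+d*(z-o[2])/d[2]
def proj(cam,p):
    K=np.array(cam['camera_matrix']);E=np.array(cam['extrinsics'])
    q=K@(E[:3,:3]@np.array(p)+E[:3,3]);return q[:2]/q[2]
E
python3 - <<'E'
from h import *
for n in ['top','scene']:
    c=take(n);save(c['pixels'],n+'0.png')
    E=np.array(c['extrinsics']);print(n,(-E[:3,:3].T@E[:3,3]).round(3))
    for t,z in [('timer',0),('knob_grip',.0605),('pointer_tip',.048),('mark',.048),('card_green',0),('card_yellow',0),('card_orange',0),('marker_pot',0),('pin_cushion',0),('glue_stick',0),('tape_roll',0),('stapler',0),('marker_red',0),('marker_blue',0)]:
        for r in bot.place_of(n,t)[:3]:
            uv=np.array(r['centre'])*[560,420]
            print(t,round(r['score'],2),uv.round(1),ray(c,uv,z)[:2].round(4))
print(bot.get_obs())
E
```

```text
top [0.456 0.023 1.384]
timer 0.93 [290.  202.3] [ 0.6289 -0.0221]
timer 0.87 [337.  280.7] [ 0.4061 -0.1476]
timer 0.86 [237.7 187.9] [0.6733 0.1256]
knob_grip 0.62 [335.7 281.4] [ 0.4065 -0.1366]
knob_grip 0.51 [293.8 143.1] [ 0.7849 -0.0343]
knob_grip 0.51 [195.7 239.8] [0.5251 0.2358]
mark 0.92 [241.2 180.4] [0.6864 0.1122]
mark 0.74 [336.2 288.9] [ 0.386  -0.1388]
mark 0.7 [290.4 193. ] [ 0.6486 -0.0222]
card_green 0.87 [289.  201.7] [ 0.6307 -0.0192]
card_yellow 0.91 [390.9 254.5] [ 0.4756 -0.301 ]
card_orange 0.85 [189.8 257.7] [0.4785 0.2624]
card_orange 0.38 [196.9 177.1] [0.7068 0.2415]
marker_pot 0.67 [288.3 269.5] [ 0.4399 -0.0126]
pin_cushion 0.71 [349.4 175.9] [ 0.7011 -0.193 ]
tape_roll 0.9 [199.  175.6] [0.711  0.2354]
stapler 0.68 [431.7 178.7] [ 0.6881 -0.4271]
marker_red 0.82 [147.9 181. ] [0.6985 0.3811]
marker_blue 0.63 [122.  234.7] [0.547  0.4529]
scene [1.513 0.073 0.692]
timer 0.8 [266.2 233.5] [ 0.6245 -0.0233]
timer 0.79 [307.5 273.7] [0.7776 0.0973]
timer 0.74 [238.9 191.2] [ 0.4059 -0.1379]
knob_grip 0.61 [254.6 252.9] [ 0.7815 -0.0349]
knob_grip 0.5 [321
[... 844 characters left out ...]
0.0305]
{'clock': 1.5, 'joint_pos': array([1.26100333e+00, 2.40600806e-01, 4.99963113e-03, 1.33521340e+00,
       1.02916094e-05, 1.57081001e+00]), 'joint_vel': array([ 0.00118947,  0.00084823, -0.00117638, -0.00122245, -0.00158971,
       -0.00134477]), 'tau': array([-5.05281914e-04, -3.72210073e+01,  2.52685511e+01,  1.22545182e-03,
       -9.55854915e-06,  4.03176372e-06]), 'eef_pos': array([0.1524259 , 0.47619345, 0.23130592]), 'tool_rot': array([ 1.54284596e-01,  9.88026449e-01, -8.22062252e-06, -6.49172427e-06]), 'ft_force': array([ 0.20249231, -0.67930592, -0.75633975]), 'ft_torque': array([-0.02037508, -0.00688885, -0.02106277]), 'grasp_force': 0.0, 'grip_width': 0.08553972790936065}
```

View picture.

Run:
```python
import cv2,numpy as np
a=cv2.imread('pics/top0.png');b=cv2.imread('pics/scene0.png')
cv2.imwrite('pics/v1.png',cv2.resize(a[110:350,90:470],None,fx=2.1,fy=2.1,interpolation=3))
c=a[110:330,170:440]
x=cv2.resize(a[170:235,255:325],(400,371),interpolation=3)
y=cv2.resize(b[175:265,215:325],(400,327),interpolation=3)
cv2.imwrite('pics/v2.png',np.hstack([x[:327],y]))
```

```text
(no output)
```

View pics/v1.png

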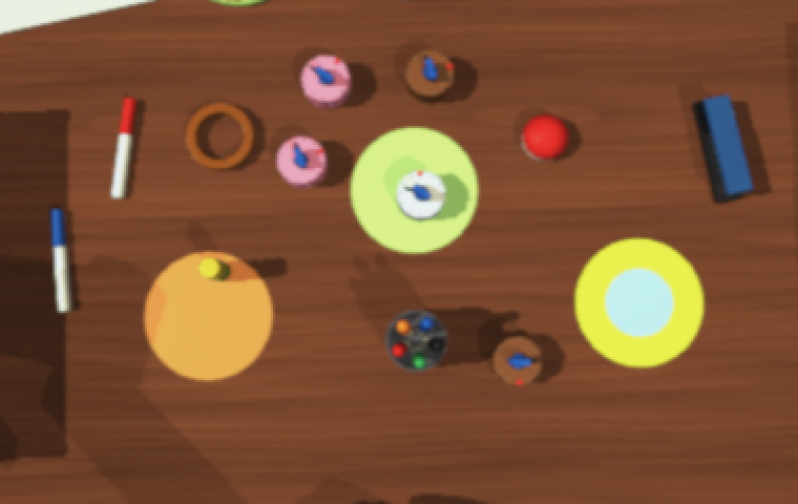

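View pics/v2.png

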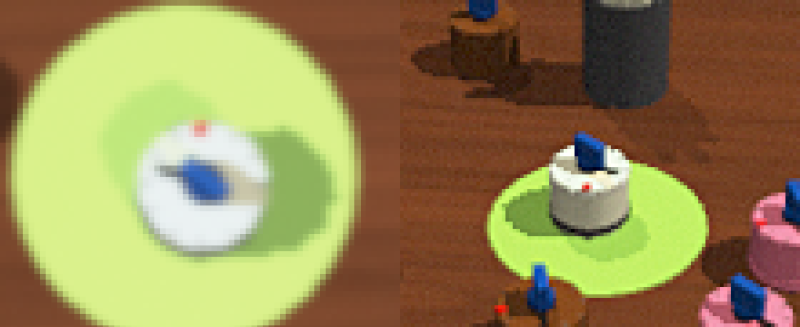

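Candidates (top pixels): white on green card (290,202); brown (337,281) and (294,145); pink (240,188) and (246,147). The white one standing on the green card is the timer. The crop confirms it: white body, blue knob, pointer towards image left, red mark at top.

View pics/scene0.png

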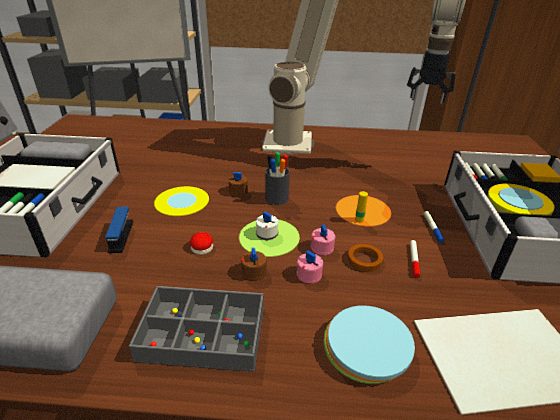

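Run:
```python
from h import *
# refine on saved pics: white top disc and cards from top camera
c=take('top');p=c['pixels'];h=cv2.cvtColor(p,cv2.COLOR_RGB2HSV)
def blob(m,box,z,n):
    k=np.zeros(m.shape,np.uint8);x0,y0,x1,y1=box;k[y0:y1,x0:x1]=m[y0:y1,x0:x1]*255
    ct=max(cv2.findContours(k,0,2)[0],key=cv2.contourArea);hull=cv2.convexHull(ct)
    (u,v),r=cv2.minEnclosingCircle(hull);M=cv2.moments(hull);uv=np.array([M['m10']/M['m00'],M['m01']/M['m00']])
    print(n,uv.round(1),round(r,1),ray(c,uv,z)[:2].round(4),ray(c,(u,v),z)[:2].round(4))
H,S,V=[h[...,i] for i in range(3)]
blob((S<60)&(V>130),(262,175,318,230),.046,'timer')
blob((H>20)&(H<33)&(S>120)&(V>140),(350,210,440,300),0,'yellow')
blob((H>80)&(H<110)&(V>150)&(S<120),(360,225,425,285),0,'disc')
blob((H>33)&(H<50)&(S>60),(240,160,330,240),0,'green')
k=((H>105)&(H<125)&(S>120)).astype(np.uint8);k2=np.zeros_like(k);k2[180:220,270:312]=k[180:220,270:312]
pts=np.argwhere(k2)[:,::-1].astype(np.float32);print(len(pts),cv2.minAreaRect(pts))
```

```text
timer [290.  202.5] 11.8 [ 0.6227 -0.0204] [ 0.6231 -0.0205]
yellow [393.9 253.7] 31.6 [ 0.4777 -0.3096] [ 0.4782 -0.3101]
disc [394.  253.7] 15.5 [ 0.4778 -0.3099] [ 0.4774 -0.3097]
green [286.7 200.1] 30.0 [ 0.6353 -0.0129] [ 0.6357 -0.0132]
30 ((290.0, 201.5), (5.0, 6.0), 90.0)
```

The picture shows the arm's tall base at (290,130), the gripper at (435,70), the white timer at (267,228) and the yellow card at (182,200). I'm moving above the timer at (0.624, -0.021).

```bash
python3 -m creep '[0.02,-0.02,0,0,0.085, 0.05,-0.05,0,0,0.085, 0.08,-0.08,0,0,0.085, 0.11,-0.11,0,0,0.085, 0.14,-0.14,0,0,0.085, 0.17,-0.17,0,0,0.085, 0.2,-0.2,0,0,0.085, 0.23,-0.23,0,0,0.085, 0.25,-0.25,0,0,0.085, 0.26,-0.26,0,0,0.085]'
```

```text
clock: 2.38
eef_pos: [0.415, 0.2132, 0.2314]
tool_rot: [0.157, 0.988, -0.0, 0.001]
ft_force: [-0.3, -0.2, 0.1]
grip_width: 0.0851
grasp_force: 0.0
```

```bash
python3 -m creep '[0.02,-0.02,0,0,0.085, 0.05,-0.05,0,0,0.085, 0.08,-0.08,0,0,0.085, 0.11,-0.12,0,0,0.085, 0.14,-0.15,0,0,0.085, 0.17,-0.18,0,0,0.085, 0.19,-0.21,0,0,0.085, 0.205,-0.23,0,0,0.085, 0.212,-0.237,0,0,0.085, 0.212,-0.237,0,0,0.085]'; python3 -c "
from h import *
print(bot.get_obs()['joint_pos'])"
```

```text
clock: 3.22
eef_pos: [0.6256, -0.0233, 0.2301]
tool_rot: [0.156, 0.988, -0.0, -0.0]
ft_force: [-0.3, 0.4, -0.4]
grip_width: 0.0853
grasp_force: 0.0
[-3.71094658e-02  5.00444828e-01  3.81577128e-01  1.45257617e+00
 -2.01773942e-04  2.76615543e-01]
```

```bash
python3 -m creep '[0,0.001,-0.03,0,0.085, -0.001,0.002,-0.06,0,0.085, -0.001,0.002,-0.09,0,0.085, -0.001,0.002,-0.12,0,0.085, -0.001,0.002,-0.15,0,0.085, -0.001,0.002,-0.17,0,0.085, -0.001,0.002,-0.19,0,0.085, -0.001,0.002,-0.21,0,0.085, -0.001,0.002,-0.218,0,0.085, -0.001,0.002,-0.223,0,0.085]'
python3 - <<'E'
from h import *
c=take('scene');s=take('top')
a=cv2.resize(c['pixels'][120:280,170:370],(400,320),interpolation=3);b=cv2.resize(s['pixels'][150:250,230:355],(400,320),interpolation=3)
save(np.hstack([a,b]),'grasp.png')
E
```

```text
clock: 4.05
eef_pos: [0.6216, -0.0173, 0.0071]
tool_rot: [0.153, 0.988, -0.0, -0.002]
ft_force: [0.1, -0.5, 0.2]
grip_width: 0.0849
grasp_force: 0.0
```

View pics/grasp.png

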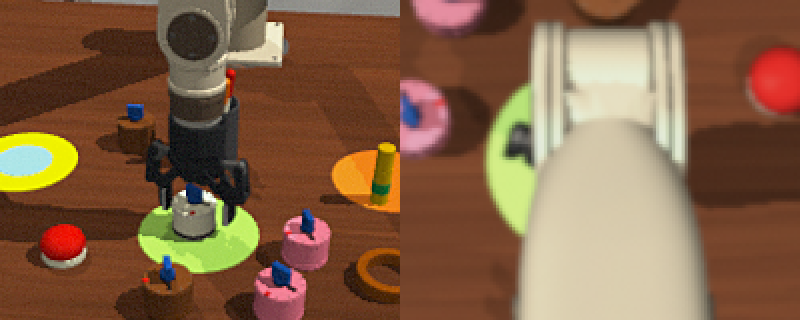

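The fingers straddle the white timer (crop about (195,215)) and clear everything else, so I'm closing them.

```bash
python3 -m creep '[0,-0.001,0,0,0.075, 0,-0.002,0,0,0.07, 0,-0.002,0,0,0.066, 0,-0.002,0,0,0.062, 0,-0.002,0,0,0.058, 0,-0.002,0,0,0.055, 0,-0.002,0,0,0.055, 0,-0.002,0,0,0.055]'
```

```text
clock: 4.82
eef_pos: [0.6243, -0.021, 0.0098]
tool_rot: [0.154, 0.988, 0.0, 0.001]
ft_force: [-1.1, -0.2, 5.2]
grip_width: 0.0607
grasp_force: 66.2
```

```bash
python3 -m creep '[-0.002,-0.004,0,0,0.055, -0.006,-0.012,0,0,0.055, -0.012,-0.024,0,0,0.055, -0.018,-0.036,0,0,0.055, -0.024,-0.048,0,0,0.055, -0.03,-0.06,0,0,0.055, -0.036,-0.072,0,0,0.055, -0.042,-0.084,0,0,0.055, -0.047,-0.093,0,0,0.055, -0.049,-0.096,0,0,0.055]'
```

```text
clock: 5.65
eef_pos: [0.5765, -0.1166, 0.0099]
tool_rot: [0.154, 0.988, 0.002, 0.003]
ft_force: [4.1, 5.9, 3.6]
grip_width: 0.0607
grasp_force: 66.7
```

```bash
python3 -m creep '[-0.002,-0.004,0,0,0.055, -0.006,-0.012,0,0,0.055, -0.012,-0.024,0,0,0.055, -0.018,-0.036,0,0,0.055, -0.024,-0.048,0,0,0.055, -0.03,-0.06,0,0,0.055, -0.036,-0.072,0,0,0.055, -0.042,-0.084,0,0,0.055, -0.047,-0.093,0,0,0.055, -0.049,-0.096,0,0,0.055]'
```

```text
clock: 6.48
eef_pos: [0.5276, -0.2126, 0.0099]
tool_rot: [0.154, 0.988, 0.002, 0.003]
ft_force: [4.3, 7.4, 5.5]
grip_width: 0.0605
grasp_force: 66.8
```

```bash
python3 -m creep '[-0.002,-0.004,0,0,0.055, -0.006,-0.012,0,0,0.055, -0.012,-0.024,0,0,0.055, -0.018,-0.036,0,0,0.055, -0.024,-0.048,0,0,0.055, -0.03,-0.06,0,0,0.055, -0.036,-0.072,0,0,0.055, -0.042,-0.084,0,0,0.055, -0.047,-0.094,0,0,0.055, -0.048,-0.096,0,0,0.055]'
python3 - <<'E'
from h import *
for _ in range(4):
    c=take('scene'); print(bot.get_obs()['eef_pos'],bot.get_obs()['ft_force'])
print(bot.get_obs()['joint_pos'])
a=cv2.resize(c['pixels'][120:280,90:290],(640,512),interpolation=3)
save(a,'slid.png')
E
```

```text
clock: 7.32
eef_pos: [0.4792, -0.3086, 0.0099]
tool_rot: [0.154, 0.988, 0.002, 0.002]
ft_force: [4.5, 8.6, 8.7]
grip_width: 0.0603
grasp_force: 66.8
[ 0.47920616 -0.30856691  0.00985037] [2.34063624 5.93810738 6.97379191]
[ 0.47922333 -0.3085417   0.00986046] [2.82265566 4.84735262 6.53568792]
[ 0.47923935 -0.30852757  0.00982058] [2.58956347 5.34814178 7.06404395]
[ 0.47923159 -0.30852658  0.00982466] [2.17623338 3.77431788 6.20162787]
[-0.57329922  0.56074798 -0.13173801  0.87520582  0.00243925 -0.26404736]
```

View pics/slid.png

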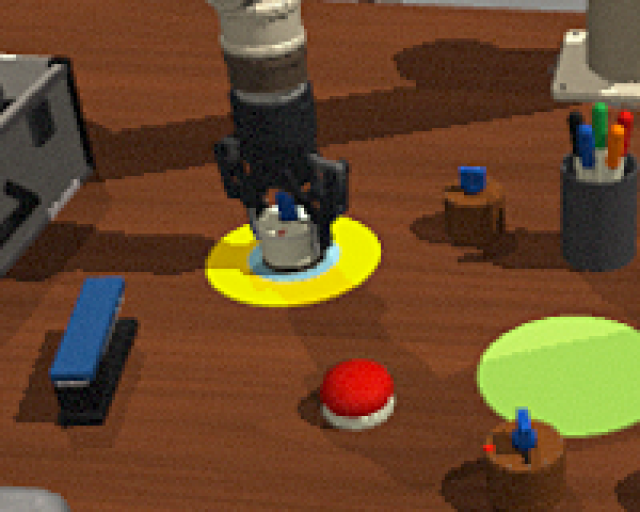

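The timer stands in the middle of the disc (crop about (290,255)). I'm releasing it, rising straight up and moving aside to look.

```bash
python3 -m creep '[0,0,0,0,0.065, 0,0,0,0,0.07, 0,0,0,0,0.078, 0,0,0,0,0.085, 0,0,0,0,0.085, 0,0,0,0,0.085, 0,0,0.02,0,0.085, 0,0,0.05,0,0.085, 0,0,0.08,0,0.085, 0,0,0.12,0,0.085]'; python3 -m creep '[0,0,0.04,0,0.085, 0,0.02,0.07,0,0.085, 0.0,0.05,0.09,0,0.085, 0.0,0.08,0.1,0,0.085, 0.0,0.12,0.1,0,0.085, 0.0,0.15,0.1,0,0.085, 0.0,0.18,0.1,0,0.085, 0,0.2,0.1,0,0.085, 0,0.21,0.1,0,0.085]'
cat > look.py <<'E'
from h import *
import sys
s=take('top');c=take('scene')
for n,cam in (('top',s),('scene',c)):
    for t,z in (('timer',0),('knob_grip',.0605),('pointer_tip',.048),('mark',.048)):
        for r in bot.place_of(n,t):
            uv=np.array(r['centre'])*[560,420];w=ray(cam,uv,z)
            if np.hypot(w[0]-.48,w[1]+.31)<.07: print(n,t,round(r['score'],2),uv.round(1),w[:2].round(4))
u=proj(s,[.478,-.31,.03]).astype(int);v=proj(c,[.478,-.31,.03]).astype(int)
f=lambda i,u:cv2.resize(i[u[1]-25:u[1]+25,u[0]-20:u[0]+20],(400,500),interpolation=3)
save(np.hstack([f(s['pixels'],u),f(c['pixels'],v)]),sys.argv[1])
E
python3 look.py k1.png
```

```text
clock: 8.35
eef_pos: [0.4757, -0.3078, 0.1272]
tool_rot: [0.154, 0.988, 0.001, -0.002]
ft_force: [0.5, -0.5, -1.1]
grip_width: 0.0845
grasp_force: 0.0
clock: 9.1
eef_pos: [0.4771, -0.0965, 0.2285]
tool_rot: [0.153, 0.988, 0.0, -0.0]
ft_force: [-0.7, -1.1, -0.1]
grip_width: 0.085
grasp_force: 0.0
top timer 0.61 [395.5 249.6] [ 0.489  -0.3147]
top knob_grip 0.46 [397.6 255.1] [ 0.4728 -0.3047]
top mark 0.95 [394.3 241.9] [ 0.5087 -0.3006]
scene timer 0.95 [180.4 198.8] [ 0.4719 -0.3163]
scene knob_grip 0.43 [178.5 184.9] [ 0.4861 -0.3106]
scene mark 0.9 [180.6 189.9] [ 0.4944 -0.3031]
```

View pics/k1.png

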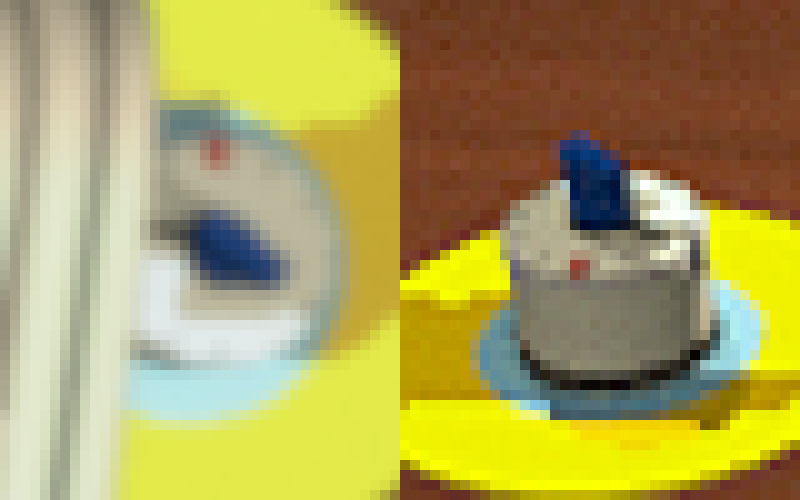

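```bash
python3 -m creep '[0,0.02,0,0,0.085, 0,0.05,0.0,0,0.085, 0,0.08,0.0,0,0.085, 0.0,0.11,0.0,0,0.085, 0.0,0.14,0,0,0.085, 0.0,0.16,0,0,0.085, 0,0.17,0,0,0.085]'
cat > fit.py <<'E'
from h import *
import sys
from scipy.optimize import differential_evolution as DE
S=8
cams=[]
for n in ('top','scene'):
    c=take(n);u=proj(c,[.478,-.31,.05]).astype(int);x0,y0=u-22
    p=cv2.resize(c['pixels'][y0:y0+44,x0:x0+44],None,fx=S,fy=S,interpolation=cv2.INTER_LINEAR)
    h=cv2.cvtColor(p,cv2.COLOR_RGB2HSV);m=((h[...,0]>105)&(h[...,0]<130)&(h[...,1]>110)).astype(np.uint8)
    cams.append((c,x0,y0,m,p,h));print(n,m.sum()/S/S)
def mask(k,x,y,a):
    c,x0,y0,m=cams[k][:4];o=np.zeros_like(m);P=[]
    for sx in(-.013,.013):
        for sy in(-.0045,.0045):
            for z in(.05,.071):
                P.append(proj(c,[x+sx*np.cos(a)-sy*np.sin(a),y+sx*np.sin(a)+sy*np.cos(a),z]))
    P=((np.array(P)-[x0,y0]+.5)*S).astype(np.float32)
    cv2.fillConvexPoly(o,cv2.convexHull(P).astype(np.int32),1);return o
def cost(v,ks=(0,1)):
    r=0
    for k in ks:
        o=mask(k,v[0],v[1],v[2]);m=cams[k][3];r+=1-(o&m).sum()/max((o|m).sum(),1)
    return r
for ks in((0,),(1,),(0,1)):
    r=DE(cost,[(.45,.51),(-.34,-.28),(0,np.pi)],args=(ks,),seed=1,maxiter=60);print(ks,r.x[:2].round(4),'bar deg',np.degrees(r.x[2]).round(1),round(r.fun,3))
v=r.x
for k in(0,1):
    c,x0,y0=cams[k][:3]
for n,k in(('top',0),('scene',1)):
    c,x0,y0,m,p,h=cams[k]
    w=((h[...,1]>150)&((h[...,0]<6)|(h[...,0]>172))&(h[...,2]>90))
    q=np.argwhere(w)[:,::-1].mean(0)/S-.5+[x0,y0] if w.any() else None
    if q is not None:
        W=ray(c,q,.047)[:2];d=W-v[:2];print(n,'mark deg',np.degrees(np.arctan2(d[1],d[0])).round(1),'r',np.hypot(*d).round(4))
out=[]
for c,x0,y0,m,p,h in cams:
    p=p.copy();out.append(p)
for k in(0,1):
    cc=cv2.findContours(mask(k,*v),0,2)[0];cv2.drawContours(out[k],cc,-1,(255,255,0),1)
save(np.hstack(out),sys.argv[1])
E
python3 fit.py f1.png
```

```text
clock: 10.18
eef_pos: [0.4775, 0.073, 0.2283]
tool_rot: [0.153, 0.988, 0.0, 0.0]
ft_force: [0.7, 0.4, 0.3]
grip_width: 0.085
grasp_force: 0.0
top 29.96875
scene 42.328125
(0,) [ 0.4793 -0.3065] bar deg 52.0 0.42
(1,) [ 0.4821 -0.3102] bar deg 37.4 0.153
(0, 1) [ 0.4792 -0.3109] bar deg 36.7 0.735
scene mark deg 70.9 r 0.0087
```

View pics/f1.png

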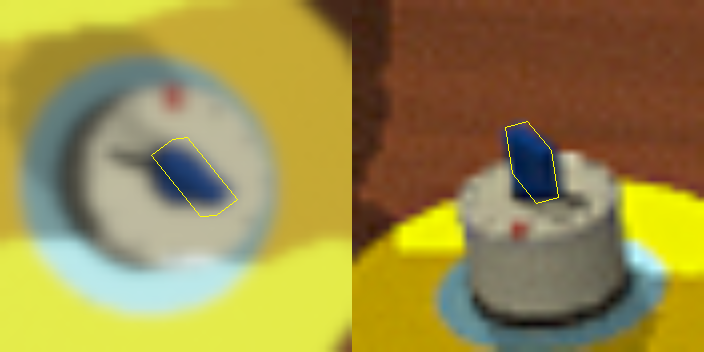

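The dial sits inside the disc. The pointer tip is at about (112,153) in the left crop and the red mark at (173,98), so roughly 70° of pointer turn is left. I'll sharpen the bar angle with a better mask.

```bash
python3 - <<'E'
s=open('fit.py').read()
s=s.replace("m=((h[...,0]>105)&(h[...,0]<130)&(h[...,1]>110)).astype(np.uint8)","q=p.astype(int);m=((q[...,2]-q[...,0])>T).astype(np.uint8);g=np.zeros_like(m);cv2.circle(g,(22*S,22*S),9*S,1,-1);m&=g").replace("S=8\n","S=8;T=int(sys.argv[2])\n")
i=s.index("for ks in");
s=s[:i]+'''
def both(v): return cost(v[:3],(0,))+cost([v[3],v[4],v[2]],(1,))
B=[(.46,.50),(-.33,-.29)]
for ks in((0,),(1,)):
    r=DE(cost,B+[(0,np.pi)],args=(ks,),seed=1,maxiter=60);print(ks,r.x[:2].round(4),np.degrees(r.x[2]).round(1),round(r.fun,3))
r=DE(both,B+[(0,np.pi)]+B,seed=1,maxiter=80);v=r.x;print('both',v.round(4),'bar deg',np.degrees(v[2]).round(1),round(r.fun,3))
out=[]
for k,w in((0,v[:3]),(1,[v[3],v[4],v[2]])):
    p=cams[k][4].copy();cv2.drawContours(p,cv2.findContours(mask(k,*w),0,2)[0],-1,(255,255,0),1);cv2.drawContours(p,cv2.findContours(cams[k][3],0,2)[0],-1,(255,0,255),1);out.append(p)
save(np.hstack(out),sys.argv[1])
'''
open('fit.py','w').write(s)
E
for t in 0 20 35; do echo T $t; python3 fit.py f2_$t.png $t; done
```

```text
T 0
top 56.96875
scene 54.5
(0,) [ 0.4794 -0.3097] 50.7 0.246
(1,) [ 0.4805 -0.31  ] 45.0 0.114
both [ 0.4792 -0.3095  0.7882  0.4802 -0.3102] bar deg 45.2 0.376
T 20
top 43.25
scene 47.015625
(0,) [ 0.4782 -0.3096] 49.9 0.304
(1,) [ 0.4812 -0.3102] 40.5 0.126
both [ 0.4799 -0.3079  0.7419  0.4815 -0.3102] bar deg 42.5 0.456
T 35
top 34.875
scene 41.546875
(0,) [ 0.48   -0.3069] 52.4 0.371
(1,) [ 0.4819 -0.3104] 36.3 0.164
both [ 0.4789 -0.3083  0.638   0.4811 -0.3106] bar deg 36.6 0.57
```

```bash
python3 -m creep '[0,-0.02,0,0.11,0.06, 0,-0.06,0,0.23,0.05, 0,-0.1,0,0.35,0.045, 0,-0.14,0,0.47,0.045, 0,-0.18,0,0.59,0.045, 0,-0.22,0,0.71,0.045, 0,-0.26,0,0.83,0.045, 0,-0.3,0,0.95,0.045, 0,-0.33,0,1.05,0.045, 0,-0.36,0,1.11,0.045]'; python3 -m creep '[0,-0.02,-0.02,0,0.045, 0,-0.022,-0.05,0,0.045, 0,-0.022,-0.07,0,0.045, 0,-0.022,-0.085,0,0.045, 0,-0.022,-0.09,0,0.045, 0,-0.022,-0.09,0,0.045]';  python3 -c "
from h import *
take('top');o=bot.get_obs();print(o['joint_pos'],o['eef_pos'],o['clock'])"
```

```text
clock: 11.42
eef_pos: [0.4766, -0.2883, 0.2285]
tool_rot: [-0.392, 0.92, -0.0, 0.0]
ft_force: [1.1, 0.6, -0.2]
grip_width: 0.0449
grasp_force: 0.0
clock: 11.92
eef_pos: [0.4759, -0.3079, 0.1367]
tool_rot: [-0.389, 0.921, 0.001, -0.001]
ft_force: [0.9, -0.0, -1.0]
grip_width: 0.0449
grasp_force: 0.0
[-5.73680086e-01  4.28810577e-01  2.54528486e-02  1.16837029e+00
 -6.06120769e-05 -1.37302027e+00] [ 0.47694188 -0.3082088   0.1381673 ] 11.9667
```

```bash
python3 -m creep '[0.002,-0.001,-0.02,0,0.045, 0.002,-0.001,-0.04,0,0.045, 0.002,-0.001,-0.06,0,0.045, 0.002,-0.001,-0.075,0,0.045, 0.002,-0.001,-0.083,0,0.045, 0.002,-0.001,-0.085,0,0.045, 0.002,-0.001,-0.085,0,0.045, 0.002,-0.001,-0.085,0,0.045]';  python3 - <<'E'
from h import *
c=take('scene');o=bot.get_obs();print(o['eef_pos'],o['ft_force'])
v=proj(c,[.478,-.31,.05]).astype(int)
save(cv2.resize(c['pixels'][v[1]-40:v[1]+30,v[0]-35:v[0]+35],(560,560),interpolation=3),'k2.png')
E
```

```text
clock: 12.63
eef_pos: [0.4805, -0.3095, 0.0548]
tool_rot: [-0.39, 0.921, -0.001, 0.001]
ft_force: [-0.2, 0.4, 0.5]
grip_width: 0.0447
grasp_force: 0.0
[ 0.48057751 -0.30954153  0.05495212] [-0.16306402 -1.20919823 -1.41018667]
```

View pics/k2.png

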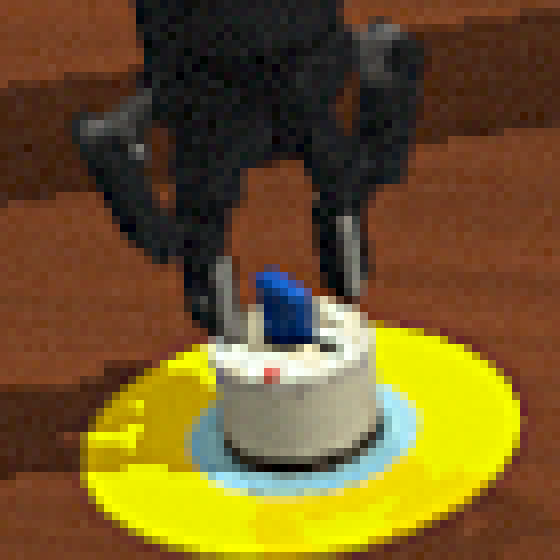

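The fingers straddle the blue bar (crop about (285,305)), so I'm closing on it.

```bash
python3 -m creep '[-0.001,0,0,0,0.035, -0.001,0,0,0,0.028, -0.001,0,0,0,0.022, -0.001,0,0,0,0.017, -0.001,0,0,0,0.012, -0.001,0,0,0,0.009, -0.001,0,0,0,0.006, -0.001,0,0,0,0.006, -0.001,0,0,0,0.006, -0.001,0,0,0,0.006]'
```

```text
clock: 13.52
eef_pos: [0.4787, -0.3093, 0.0537]
tool_rot: [-0.389, 0.921, -0.001, 0.0]
ft_force: [0.2, -1.5, 2.6]
grip_width: 0.0076
grasp_force: 59.3
```

```bash
python3 -m creep '[0,0,0,-0.08,0.006, 0,0,0,-0.2,0.006, 0,0,0,-0.32,0.006, 0,0,0,-0.44,0.006, 0,0,0,-0.56,0.006, 0,0,0,-0.68,0.006, 0,0,0,-0.8,0.006, 0,0,0,-0.92,0.006, 0,0,0,-1.04,0.006, 0,0,0,-1.15,0.006]'
```

```text
clock: 14.35
eef_pos: [0.4785, -0.3085, 0.0537]
tool_rot: [0.177, 0.984, 0.0, 0.0]
ft_force: [-1.7, 0.1, 4.3]
grip_width: 0.0077
grasp_force: 59.5
```

```bash
python3 -m creep '[0,0,0,-0.12,0.006, 0,0,0,-0.24,0.006, 0,0,0,-0.36,0.006, 0,0,0,-0.48,0.006, 0,0,0,-0.6,0.006, 0,0,0,-0.72,0.006, 0,0,0,-0.84,0.006, 0,0,0,-0.96,0.006, 0,0,0,-1.08,0.006, 0,0,0,-1.15,0.006]'
python3 - <<'E'
from h import *
c=take('scene');o=bot.get_obs();print(o['eef_pos'],o['ft_force'],o['ft_torque'],o['joint_pos'][5],o['clock'])
v=proj(c,[.478,-.31,.05]).astype(int)
save(cv2.resize(c['pixels'][v[1]-20:v[1]+20,v[0]-20:v[0]+20],(560,560),interpolation=3),'k3.png')
E
```

```text
clock: 15.18
eef_pos: [0.4792, -0.308, 0.0537]
tool_rot: [0.683, 0.73, 0.001, 0.0]
ft_force: [1.3, 2.2, 3.2]
grip_width: 0.0073
grasp_force: 59.4
[ 0.4792289  -0.30797668  0.05370658] [2.13450886 1.5483527  3.87816365] [ 0.36291985 -0.31548238 -0.04301784] 0.9323638330750067 15.2333
```

View pics/k3.png

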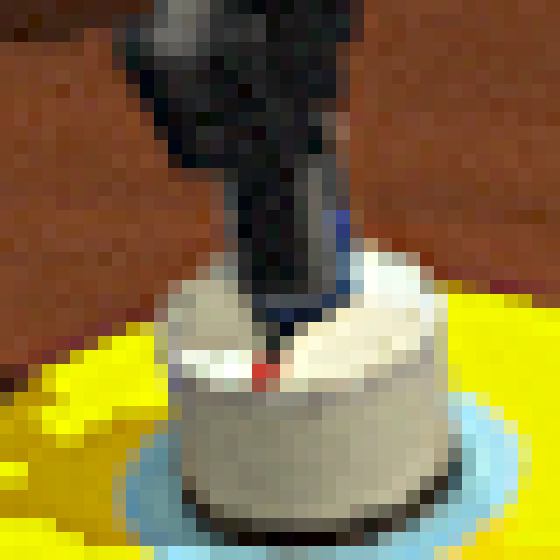

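The pointer tip (277,355) is now just short of the red mark (264,372), about 5° of pointer or 0.16 rad of knob. I'll wind the rest, release and rise.

```bash
python3 -m creep '[0,0,0,-0.06,0.006, 0,0,0,-0.12,0.006, 0,0,0,-0.16,0.006, 0,0,0,-0.16,0.006, 0,0,0,-0.16,0.006]'; python3 -m creep '[0,0,0,0,0.015, 0,0,0,0,0.025, 0,0,0,0,0.035, 0,0,0,0,0.045, 0,0,0,0,0.045, 0,0,0.02,0,0.045, 0,0,0.05,0,0.045, 0,0,0.08,0,0.045, 0,0,0.12,0,0.045, 0,0,0.16,0,0.045]';python3 -m creep '[0,0.02,0,0,0.045, 0,0.06,0,0,0.045, 0,0.1,0,0,0.045, 0,0.14,0,0,0.045, 0,0.18,0,0,0.045, 0,0.22,0,0,0.045, 0,0.26,0,0,0.045, 0,0.3,0,0,0.045, 0,0.34,0,0,0.045, 0,0.38,0,0,0.045]'; sed -i 's/-25:u\[1\]+25,u\[0\]-20:u\[0\]+20/-20:u[1]+20,u[0]-16:u[0]+16/' look.py; python3 look.py k4.png
```

```text
clock: 15.65
eef_pos: [0.4793, -0.308, 0.0537]
tool_rot: [0.737, 0.676, 0.001, 0.0]
ft_force: [1.7, 3.5, 4.5]
grip_width: 0.0078
grasp_force: 59.6
clock: 16.48
eef_pos: [0.4775, -0.3085, 0.214]
tool_rot: [0.738, 0.675, -0.0, -0.001]
ft_force: [1.4, -0.9, -0.5]
grip_width: 0.0451
grasp_force: 0.0
clock: 17.32
eef_pos: [0.478, 0.0728, 0.2134]
tool_rot: [0.738, 0.675, 0.0, 0.0]
ft_force: [0.6, 0.8, -0.1]
grip_width: 0.0453
grasp_force: 0.0
top timer 0.9 [394.3 250.1] [ 0.4877 -0.3111]
top knob_grip 0.57 [399.6 249.9] [ 0.4866 -0.3108]
top mark 0.61 [397.7 242.5] [ 0.5069 -0.3097]
scene timer 0.93 [181.5 196.9] [ 0.4605 -0.316 ]
scene knob_grip 0.5 [180.2 184.3] [ 0.482  -0.3063]
scene mark 0.77 [179.5 189.7] [ 0.4938 -0.3067]
```

View pics/k4.png

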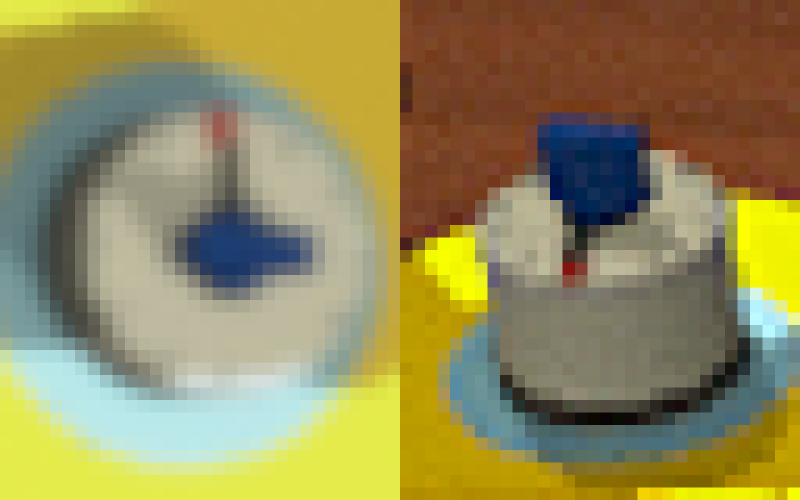

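The pointer is on or within a few degrees of the mark: tip (227,148) against mark (220,122) at left, tip (577,255) against (574,270) at right. One numeric check of the residual.

Run:
```python
from h import *
A=np.array([.4792,-.3085])
for n in('top','scene'):
    P=[take(n) for _ in range(6)];c=P[0];p=np.mean([q['pixels'] for q in P],0)
    # sample dial polar image at z=.047, print darkness & redness centroid vs angle
    ang=np.radians(np.arange(-45,46,1.0))
    off={'top':np.array(proj(c,[.4792,-.3085,.046])),'scene':0}
    for r,l in((.018,'ptr'),(.021,'ptr'),(.0275,'mark')):
        uv=np.array([proj(c,[A[0]+r*np.cos(a),A[1]+r*np.sin(a),.047]) for a in ang]).astype(np.float32)
        s=cv2.remap(p.astype(np.float32),uv[None,:,0],uv[None,:,1],cv2.INTER_CUBIC)[0]
        f=(-s.sum(1) if l=='ptr' else s[:,0]-s[:,1:].mean(1))
        f=f-np.percentile(f,60);k=np.argmax(f);w=np.clip(f,0,None)*(abs(ang-ang[k])<np.radians(15))
        print(n,l,r,'deg',np.degrees((w*ang).sum()/w.sum()).round(1),'peak',np.degrees(ang[k]).round(0))
```

```text
top ptr 0.018 deg -3.2 peak -4.0
top ptr 0.021 deg -3.8 peak -4.0
top mark 0.0275 deg -0.2 peak 0.0
scene ptr 0.018 deg -10.3 peak -11.0
scene ptr 0.021 deg -8.1 peak -9.0
scene mark 0.0275 deg -2.8 peak -4.0
```

Run:
```python
from h import *
A=np.array([.4792,-.3083])
for n in('top','scene'):
    c=take(n);p=c['pixels'].astype(np.float32)
    y=np.arange(-.012,.0121,.0005)
    res={}
    for r in np.arange(.014,.0301,.0015):
        uv=np.array([proj(c,[A[0]+r,A[1]+t,.047]) for t in y]).astype(np.float32)
        s=cv2.remap(p,uv[None,:,0],uv[None,:,1],cv2.INTER_LINEAR)[0]
        for l,f in(('dark',-s[:,1]),('red',s[:,0]-s[:,1:].mean(1))):
            k=np.argmax(f);i=np.arange(max(k-9,0),min(k+10,len(y)));b=np.interp(i,[i[0],i[-1]],[f[i[0]],f[i[-1]]]);w=np.clip(f[i]-b,0,None)
            res[(l,round(r*1e3,1))]=(round((w*y[i]).sum()/w.sum()*1e3,2),int(w.max()))
    print(n,'dark',{k[1]:v for k,v in res.items() if k[0]=='dark'});print(n,'red',{k[1]:v for k,v in res.items() if k[0]=='red'})
```

```text
top dark {np.float64(14.0): (np.float64(-1.85), 49), np.float64(15.5): (np.float64(-1.79), 50), np.float64(17.0): (np.float64(-1.79), 52), np.float64(18.5): (np.float64(-1.83), 53), np.float64(20.0): (np.float64(-1.85), 52), np.float64(21.5): (np.float64(-1.79), 51), np.float64(23.0): (np.float64(-1.58), 47), np.float64(24.5): (np.float64(-0.33), 50), np.float64(26.0): (np.float64(-0.18), 55), np.float64(27.5): (np.float64(-0.12), 52), np.float64(29.0): (np.float64(-0.09), 46)}
top red {np.float64(14.0): (np.float64(-9.32), 0), np.float64(15.5): (np.float64(-8.32), 1), np.float64(17.0): (np.float64(-8.45), 1), np.float64(18.5): (np.float64(8.1), 1), np.float64(20.0): (np.float64(2.84), 2), np.float64(21.5): (np.float64(1.0), 6), np.float64(23.0): (np.float64(0.56), 16), np.float64(24.5): (np.float64(0.42), 24), np.float64(26.0): (np.float64(0.29), 32), np.float64(27.5): (np.float64(-0.07), 35), np.float64(29.0): (np.float64(-0.09), 34)}
scene dark {np.float64(14.0): (np.float64(-3.68), 83), np.float64(15.5): (np.float64(-3.28), 84), np.float64(17.0): (np.float64(-3.0), 76), np.float64(18.5): (np.float64(-2.97), 75), np.float64(20.0): (np.float64(-3.93), 86), np.float64(21.5): (np.float64(-3.59), 99), np.float64(23.0): (np.float64(-3.29), 99), np.float64(24.5): (np.float64(-2.83), 103), np.float64(26.0): (np.float64(-2.35), 112), np.float64(27.5): (np.float64(-1.94), 111), np.float64(29.0): (np.float64(-1.49), 94)}
scene red {np.float64(14.0): (np.float64(-9.7), 2), np.float64(15.5): (np.float64(-9.63), 1), np.float64(17.0): (np.float64(-9.47), 0), np.float64(18.5): (np.float64(-11.34), 0), np.float64(20.0): (np.float64(-4.39), 3), np.float64(21.5): (np.float64(-3.21), 10), np.float64(23.0): (np.float64(-3.17), 25), np.float64(24.5): (np.float64(-2.81), 40), np.float64(26.0): (np.float64(-2.37), 61), np.float64(27.5): (np.float64(-2.01), 69), np.float64(29.0): (np.float64(-1.57), 59)}
```

Both cameras put the pointer about 1.5 mm (3.5°) past the middle of the mark. That is on it, but off-centre. I'll retrace, turn the knob back 0.12 rad and leave.

```bash
python3 -m creep '[0,-0.03,0,0,0.045, 0,-0.07,0,0,0.045, 0,-0.11,0,0,0.045, 0,-0.15,0,0,0.045, 0,-0.19,0,0,0.045, 0,-0.23,0,0,0.045, 0,-0.27,0,0,0.045, 0,-0.31,0,0,0.045, 0,-0.35,0,0,0.045, 0,-0.38,0,0,0.045]'; python3 -m creep '[0,0,-0.02,0,0.045, 0,0,-0.05,0,0.045, 0,0,-0.08,0,0.045, 0,0,-0.11,0,0.045, 0,0,-0.135,0,0.045, 0,0,-0.152,0,0.045, 0,0,-0.159,0,0.045, 0,0,-0.16,0,0.045, 0,0,-0.16,0,0.045]'
```

```text
clock: 19.35
eef_pos: [0.478, -0.312, 0.2132]
tool_rot: [0.738, 0.674, -0.0, 0.0]
ft_force: [1.1, 0.0, -0.6]
grip_width: 0.0449
grasp_force: 0.0
clock: 20.1
eef_pos: [0.4787, -0.3089, 0.0536]
tool_rot: [0.738, 0.675, -0.0, 0.0]
ft_force: [0.8, 0.6, 0.8]
grip_width: 0.045
grasp_force: 0.0
```

```bash
python3 -m creep '[0,0,0,0,0.035, 0,0,0,0,0.028, 0,0,0,0,0.022, 0,0,0,0,0.017, 0,0,0,0,0.012, 0,0,0,0,0.009, 0,0,0,0,0.006, 0,0,0,0,0.006, 0,0,0,0,0.006, 0,0,0,0,0.006]'; python3 -m creep '[0,0,0,0.04,0.006, 0,0,0,0.08,0.006, 0,0,0,0.12,0.006, 0,0,0,0.12,0.006, 0,0,0,0.12,0.006]'; python3 -m creep '[0,0,0,0,0.015, 0,0,0,0,0.025, 0,0,0,0,0.035, 0,0,0,0,0.045, 0,0,0,0,0.045, 0,0,0.02,0,0.045, 0,0,0.05,0,0.045, 0,0,0.08,0,0.045, 0,0,0.12,0,0.045, 0,0,0.16,0,0.045]';python3 -m creep '[0,0.02,0,0,0.045, 0,0.06,0,0,0.045, 0,0.1,0,0,0.045, 0,0.14,0,0,0.045, 0,0.18,0,0,0.045, 0,0.22,0,0,0.045, 0,0.26,0,0,0.045, 0,0.3,0,0,0.045, 0,0.34,0,0,0.045, 0,0.38,0,0,0.045]'; python3 look.py k5.png
```

```text
clock: 20.93
eef_pos: [0.4793, -0.3091, 0.0541]
tool_rot: [0.738, 0.675, 0.0, 0.001]
ft_force: [0.5, 0.3, 4.9]
grip_width: 0.0073
grasp_force: 59.6
clock: 21.35
eef_pos: [0.4793, -0.3091, 0.0541]
tool_rot: [0.696, 0.718, 0.0, 0.001]
ft_force: [2.1, 0.6, 4.4]
grip_width: 0.0076
grasp_force: 59.6
clock: 22.18
eef_pos: [0.4774, -0.3083, 0.2139]
tool_rot: [0.696, 0.718, -0.0, -0.001]
ft_force: [1.4, -1.5, 0.7]
grip_width: 0.0452
grasp_force: 0.0
clock: 23.02
eef_pos: [0.4779, 0.0729, 0.2134]
tool_rot: [0.696, 0.718, -0.0, 0.0]
ft_force: [1.1, -0.3, -0.4]
grip_width: 0.0455
grasp_force: 0.0
top timer 0.85 [395.1 250.3] [ 0.4871 -0.3133]
top knob_grip 0.61 [400.4 252.6] [ 0.4793 -0.3126]
top mark 0.83 [395.8 241.8] [ 0.509  -0.3047]
scene timer 0.93 [179.6 200.7] [ 0.4832 -0.3156]
scene knob_grip 0.42 [181.8 183.8] [ 0.4785 -0.3024]
scene mark 0.66 [178.1 189.1] [ 0.4906 -0.3121]
```

View pics/k5.png

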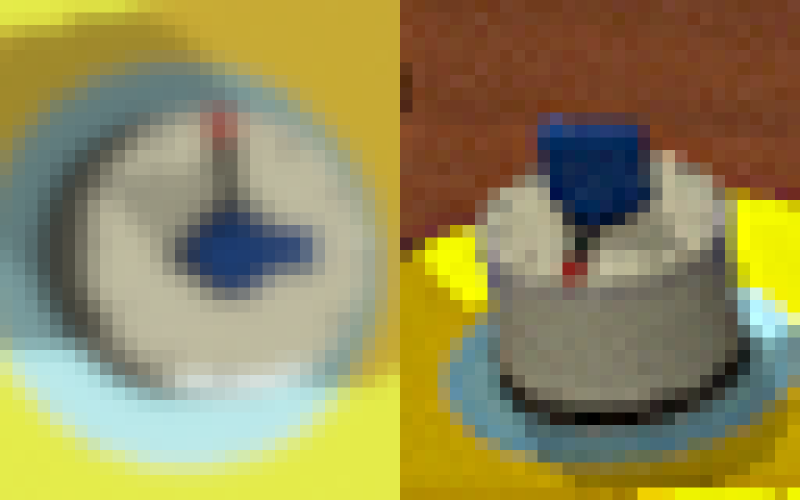

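The pointer (tip at about (222,148) left, (575,258) right) now runs straight into the red mark ((220,122), (574,270)). The timer stands wholly within the blue disc and the robot is clear of everything.

```bash
python3 -c "
from workcell import bot
print(bot.job_done())"
```

```text
the job is handed in; nothing more can be done
None
```

I slid the timer along the table into the blue disc without lifting it, wound the knob until the pointer's tip was on the red mark, touched nothing else as far as the pictures show, and handed the job in at about 23 s of the 72 s; no verdict was returned.

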